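# Size-check a round tube offcut in the ring gauge

### The job

Check the size of the hollow round steel tube in the blue ring gauge: pick it up and lower it upright, from above, through the gauge's rings until a ring stops it, without letting it drop. Leave it standing free in the gauge, and leave the square tube and the solid bar standing where they are.

Things in the scene. Friction and masses are not known exactly. Their poses are not given: they have to be found in the camera images.
- round_tube: Hollow round steel tube, outside diameter 30 mm, wall 3 mm, 160 mm long, about 0.3 kg, standing upright on the bench. Origin: centre of its lower end; z points up along the tube.
- gauge: Fixed gauge: three level steel rings (8 thick, 88 outside) one above another on one upright axis, blue post and base. Bores and upper faces above bench: top 64, at 125; middle 52, at 85; bottom 20, at 45, which stops the 30 mm tube standing on it. Origin: on the ring axis at bench height, z up. Post at x = -56, 14 x 34, 125 high: nothing rises above the top ring. Base 130 x 110 x 10. All mm.
- square_tube: Bystander: hollow square steel tube, 30 x 30 mm, wall 3 mm, 120 mm long, standing upright on the bench. Origin: centre of its lower end; z up, x and y across its flat sides.
- solid_bar: Bystander: solid round steel bar, diameter 40 mm, 110 mm long, standing upright on the bench. Origin: centre of its lower end; z up.
There are look-alikes about, which are no part of the job. Leave any purple look-alike of the round_tube alone. Leave any purple look-alike of the gauge alone.

How it is judged:
By the outcome, as a careful person would: the job done as asked, in the order asked, and still so for the second after the job is handed in, with the robot touching nothing.
It also fails if it takes over 38 s, if anything falls off the work surface, if the arm or the gripper's body presses on something with over 40 N, if the wrist force passes 120 N, or if a joint passes its speed limit or range.

### The arm

A 7-joint arm with a two-finger parallel gripper is mounted at the origin on the work surface. World frame = base frame: x ahead of the robot, y to its left, z up, the work surface at z = 0. Lengths are in m, angles in degrees, forces in N, time in s.
With the tool pointing down it reaches from about 0.425 to 0.875 m from the base axis. Payload 4.7 kg.
Tool frame: the origin (TCP) lies at the very end of the fingers, on their centre line; the grasp point (between the pads) lies 19 mm behind it; z points along the fingers, y is the direction in which the jaws open and shut (so a half turn about z gives the same grasp; the last joint's range is limited). The gripper opens to 87 mm and grips with 3 to 60 N. Pads are 19 mm wide; open, the fingers measure 117 mm over their backs; the gripper's body (75 mm by 190 mm) begins 51 mm behind the grasp point.
Start: joints at [68.703, 18.392, -4.016, 83.108, 1.295, 78.541, -3.26], TCP at [0.245, -0.602, 0.192] pointing down, gripper open.
Joint ranges: [-163.93, 163.93], [-17.29, 119.83], [-79.2, 71.16], [3.27, 140.29], [-89.18, 269.18], [5.43, 117.66], [-154.24, 154.24]. Speed limits (degrees/s): [147.25, 147.25, 180, 180, 180, 180, 180].

### API

Orientations are given as [roll, pitch, yaw] about the fixed x, y, z axes, in that order (R = Rz(yaw) Ry(pitch) Rx(roll)).
In Python, from cell import monitor, read_camera, camera_info, env, look_for gives the robot as it stands.
- The arm moves only by the tool servo_tool, never from a script. Its argument "commands" is one flat list of numbers, 6 for each row, row after row: the shift along the tool's x, y, z in mm, then the turn, a rotation vector about the tool's x, y, z in degrees. A call has 1 to 10 rows; each row shifts and turns the commanded pose from where the row before left it, along the tool's axes as they then stand; what a row does not reach is not made up. A row lasts 1/10 s, in which the tool goes at most 50 mm and 8.59 degrees, less where a joint would pass 70% of its speed; a pose out of reach is approached as far as the arm can. A call is refused whole if a number of a shift passes 50 or a number of a turn 8.59, either way. A call with a gripper value outside its range is refused whole. "jaw" is the finger opening in mm, from 0 to 87, set as the call begins (left out, the last holds). The fingers move at their own pace and stop on an object; "newtons" is the grip in N (left out, the last holds). Time passes only in rows, so rows that do not move let the fingers close. It gives the time, the measured TCP pose, the force and the opening at its end, in the units of the state.
- monitor.get_obs(): the state, without advancing time (a new reading comes with each control period).
- read_camera(name): name is "scene" or "top" or "wrist"; returns (picture, depth): 400x640x3 uint8, red, green, blue; 400x640 float32, m along the optical axis (not along the pixel's ray), 0 where there is no reading.
- camera_info(name): a dict with "camera_matrix" (3x3 intrinsics, pixels), "R" (3x3) and "t" (3): a world point X has camera coordinates R X + t; the wrist camera has in their place "T_tool_cam" (4x4, takes a point from camera to tool coordinates, whose origin is the TCP and whose axes are the flange's). Camera axes: x right, y down, z forward; pixel columns grow to the right and rows downward; lengths in m; the calibration is good to about 2 mm. A picture is of the moment at which its call begins: read the wrist's pose just before it. camera_info takes no time and is no camera call.
- env.sign_off(): hands the job in, once; it reports no verdict.
Trained networks look in the newest picture that a camera, given by its name, has taken for a name from the list of things; names that differ only in an ending like _2 or _b are one class to them, and where a whole thing is asked for, a point or a joint stands for the part that bears it (a point fixed in the world has none). Each returns a list of dicts, best first, with "conf" (0 to 1); they miss things now and then, are a little off and sometimes report something else, mostly with a low value. They report only what shows in the picture. A call takes as long as a camera call. They do not tell look-alikes from the thing itself.
- look_for(camera, label): "box" ([left, top, width, height] in pixels, round what is visible of it).
The state is a dict: "time_s": time; "qpos": joint angles; "joint_velocities": joint speeds; "effort": joint torques, N m; "tool_pos": TCP position; "tool_rot": TCP orientation; "force": force on the tool from outside, world axes, zero at the start; "wrist_torque": the same for the moment, N m; "grip_width": finger opening in m.
Only numpy, scipy, OpenCV 4.12 (cv2) and the standard library are available. Lean on these libraries where they do the work, as an engineer would, in place of code of your own. Each camera call takes 0.05 s, during which the arm holds its last target.

## Working session

There is one attempt and no reset: what is moved stays moved. The work goes in short steps, Python scripts to look and compute and a tool call to move; the robot and the scene stay as the last step left them, time stands still between calls to the robot, and variables do not carry over. Pictures are saved under pics/ and viewed, and the job is handed in when it is done.

Besides the shell and the picture viewer there is one more tool, called by a JSON object that holds its "method" and its "body", one argument or row to a line. servo_tool: Moves the arm, as the interface text tells. Its arguments: {"type":"object","properties":{"commands":{"type":"array","items":{"type":"number"}},"jaw":{"type":"number"},"newtons":{"type":"number"}},"required":["commands"]}

```bash
mkdir -p pics; ls
cat > h.py <<'E'
import numpy as np, cv2
from cell import monitor, read_camera, camera_info, env, look_for
def save(n,im): cv2.imwrite('pics/'+n+'.png',im[:,:,::-1])
def pts(cam,d):
    ci=camera_info(cam);K=np.array(ci['camera_matrix']);R=np.array(ci['R']);t=np.array(ci['t'])
    v,u=np.mgrid[0:400,0:640]
    c=np.stack([(u-K[0,2])/K[0,0]*d,(v-K[1,2])/K[1,1]*d,d],-1)
    return (c-t)@R
E
python3 - <<'E'
from h import *
o=monitor.get_obs();print({k:o[k] for k in('time_s','tool_pos','tool_rot','force','grip_width')})
for c in('top','scene'):
    im,d=read_camera(c);save(c+'0',im);np.save('pics/%s0d.npy'%c,d);np.save('pics/%s0i.npy'%c,im)
    for l in('round_tube','gauge'):
        for r in look_for(c,l): print(c,l,np.round(r['box']),round(r['conf'],2))
E
```

```text
pics
{'time_s': 0.0, 'tool_pos': array([ 0.24428196, -0.60169351,  0.19096767]), 'tool_rot': array([-1.79890579e+02,  8.27177876e-03,  2.21057815e+01]), 'force': array([ 0.21815311, -0.53295755,  1.22246183]), 'grip_width': 0.08687960972123959}
top round_tube [332. 233.  26.  29.] 0.76
top round_tube [332. 193.  24.  35.] 0.62
top gauge [173. 160.  73.  78.] 0.8
top gauge [140. 266.  92.  88.] 0.8
scene round_tube [264. 133.  18.  58.] 0.96
scene round_tube [275. 149.  16.  64.] 0.61
scene gauge [344.  92.  46.  68.] 0.87
scene gauge [370. 140.  48.  75.] 0.82
```

View pics/top0.png

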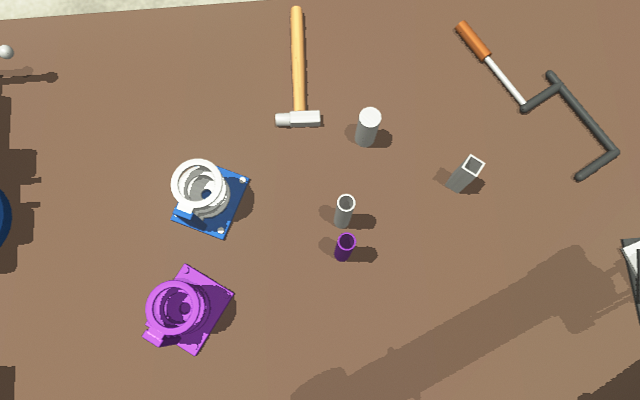

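View pics/scene0.png

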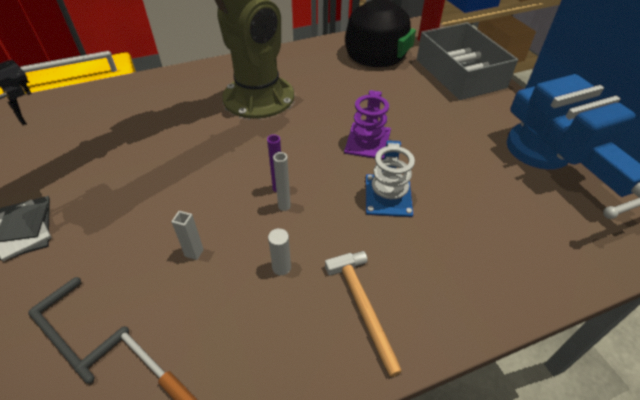

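The top view shows the steel round tube with its upper end near (346,203). The purple look-alike is just below it at (346,241). The blue gauge's top ring is near (197,185), and the purple gauge is at (175,308).

Run:
```python
from h import *
from scipy.optimize import least_squares
def circ(P,r=None):
    f=(lambda q:np.hypot(P[:,0]-q[0],P[:,1]-q[1])-q[2])
    s=least_squares(f,[*P.mean(0)[:2],.03],loss='soft_l1',f_scale=.002);return s.x
for c in('top','scene'):
    d=np.load('pics/%s0d.npy'%c);im=np.load('pics/%s0i.npy'%c);X=pts(c,d);ok=d>0
    ci=camera_info(c);print(c,'campos',-np.array(ci['R']).T@ci['t'])
    hsv=cv2.cvtColor(im,cv2.COLOR_RGB2HSV)
    V,U=np.mgrid[0:400,0:640]
    def box(l,t,w,h): return ok&(U>=l)&(U<l+w)&(V>=t)&(V<t+h)
    B={'top':dict(round=(332,190,28,42),purp=(332,231,28,32),gauge=(168,155,84,86),pg=(138,262,98,94),bar=(350,100,40,55),sq=(440,145,50,55)),
       'scene':dict(round=(272,149,20,66),purp=(262,133,22,60),gauge=(360,140,60,78),pg=(340,90,60,70),bar=(265,225,30,55),sq=(168,205,40,60))}[c]
    for k,b in B.items():
        m=box(*b)&(X[...,2]>.015)
        P=X[m];z=P[:,2];zt=np.percentile(z,97)
        T=P[z>zt-.006]
        print(k,len(P),'ztop %.4f'%zt,len(T),'mean',T.mean(0).round(4),'ext',T.min(0).round(4),T.max(0).round(4),'circ',circ(T).round(4))
        if k in('round','purp','bar','sq'):
            for z0 in(.03,.06,.09,.12,.15):
                S=P[abs(z-z0)<.012]
                if len(S):print('   z',z0,len(S),S.mean(0).round(4))
```

```text
top campos [ 0.28228219 -0.00914618  0.96274383]
round 518 ztop 0.1621 108 mean [ 0.4611 -0.0736  0.1605] ext [ 0.447  -0.0882  0.1566] [ 0.4754 -0.0599  0.1634] circ [ 0.4609 -0.0739  0.0133]
   z 0.03 32 [ 0.4499 -0.0713  0.0304]
   z 0.06 52 [ 0.4552 -0.0715  0.0602]
   z 0.09 73 [ 0.4588 -0.0735  0.0913]
   z 0.12 91 [ 0.4597 -0.0739  0.1207]
   z 0.15 167 [ 0.4606 -0.0739  0.1539]
purp 442 ztop 0.1620 107 mean [ 0.3985 -0.0685  0.1605] ext [ 0.3841 -0.0831  0.1571] [ 0.4131 -0.0542  0.1649] circ [ 0.3982 -0.0684  0.0133]
   z 0.03 44 [ 0.3962 -0.0676  0.0304]
   z 0.06 49 [ 0.396  -0.0681  0.0607]
   z 0.09 57 [ 0.3973 -0.0684  0.0902]
   z 0.12 68 [ 0.3976 -0.0676  0.1205]
   z 0.15 151 [ 0.398  -0.0685  0.1552]
gauge 2989 ztop 0.1278 1182 mean [0.5154 0.1776 0.1256] ext [0.4624 0.1302 0.1218] [0.5684 0.218  0.1302] circ [0.5222 0.1746 0.0395]
pg 3283 ztop 0.1277 1393 mean [0.3127 0.2243 0.1255] ext [0.2611 0.175  0.1217] [0.3646 0.2678 0.1305] circ [0.3188 0.22   0.0395]
bar 731 ztop 0.1134 366 mean [ 0.6241 -0.136   0.1111] ext [ 0.6044 -0.1558  0.1076] [ 0.6443 -0.1172  0.11
[... 1398 characters left out ...]
3803 0.2042 0.1245] ext [0.2608 0.1317 0.1204] [0.5148 0.2648 0.1297] circ [0.3585 0.075  0.163 ]
bar 781 ztop 0.1116 275 mean [ 0.6256 -0.1376  0.1099] ext [ 0.6052 -0.1565  0.1057] [ 0.6444 -0.1184  0.1131] circ [ 0.6254 -0.1376  0.0143]
   z 0.03 121 [ 0.6391 -0.1411  0.03  ]
   z 0.06 130 [ 0.6385 -0.1405  0.0597]
   z 0.09 143 [ 0.6389 -0.1402  0.0901]
   z 0.12 252 [ 0.6252 -0.1374  0.1101]
sq 862 ztop 0.1208 132 mean [ 0.5179 -0.3031  0.1189] ext [ 0.4976 -0.3235  0.115 ] [ 0.5375 -0.2833  0.1228] circ [ 0.5174 -0.3031  0.0154]
   z 0.03 136 [ 0.5266 -0.3027  0.0308]
   z 0.06 158 [ 0.5268 -0.3022  0.0599]
   z 0.09 200 [ 0.5233 -0.3027  0.0908]
   z 0.12 209 [ 0.5177 -0.3032  0.1162]
```

Run:
```python
from h import *
im=np.load('pics/top0i.npy');save('crop1',cv2.resize(im[90:360,130:500],None,fx=2.16,fy=2.16,interpolation=cv2.INTER_CUBIC))
```

```text
(no output)
```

View pics/crop1.png

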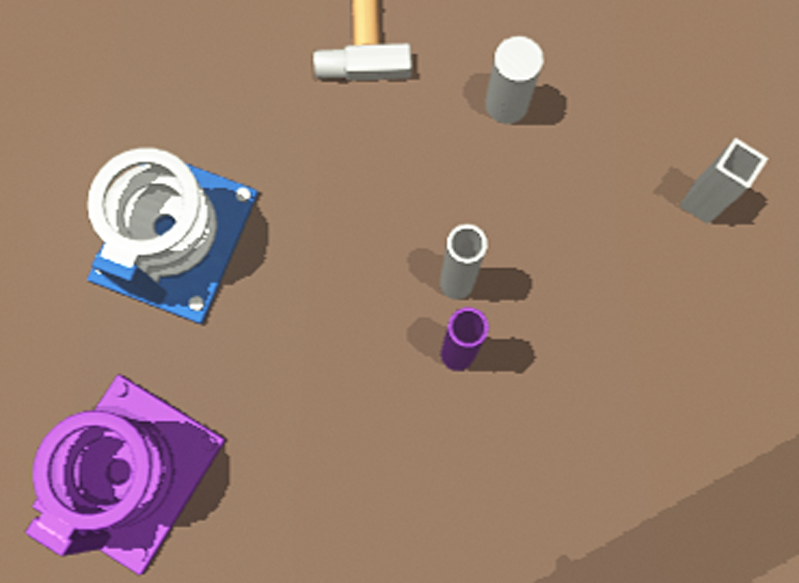

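{"method": "servo_tool", "body": {
  "commands": [0,0,-15,0,0,6.9,0,0,-15,0,0,6.9,0,0,-15,0,0,6.9,0,0,-15,0,0,6.9,12,-39,0,0,0,0,12,-39,0,0,0,0,12,-39,0,0,0,0,12,-39,0,0,0,0,12,-39,0,0,0,0,12,-39,0,0,0,0],
  "jaw": 87
}}

```text
time_s: 1.3
tool_pos: [0.3391, -0.3746, 0.2522]
tool_rot: [180.0, -0.0, -5.5]
force: [1.5, -0.5, 0.5]
grip_width: 0.0872
```

```bash
cat >> h.py <<'E'
from scipy.spatial.transform import Rotation as Ro
def toT(target,yaw=None):
    o=monitor.get_obs();R=Ro.from_euler('xyz',o['tool_rot'],degrees=True)
    p=np.array(o['tool_pos']);
    print('t',o['time_s'],'pos',p.round(4),'rot',np.round(o['tool_rot'],2),'F',np.round(o['force'],2),'w',o['grip_width'])
    print('shift mm',(R.inv().apply(np.array(target)-p)*1000).round(1))
E
python3 - <<'E'
from h import *
toT([.461,-.0745,.25])
from scipy.optimize import least_squares
for c,b in(('top',(168,155,84,86)),('scene',(360,140,60,78))):
    d=np.load('pics/%s0d.npy'%c);X=pts(c,d)
    V,U=np.mgrid[0:400,0:640];l,t,w,h=b
    m=(d>0)&(U>=l)&(U<l+w)&(V>=t)&(V<t+h)
    P=X[m&(abs(X[...,2]-.125)<.005)]
    q=np.array([.522,.1745])
    for i in range(6):
        e=P[:,:2]-q;r=np.hypot(*e.T);P2=P[(r<.046)&(r>.03)]
        # area-balanced: only mid annulus, min of hinge penalty outside [32,44]
        f=lambda q:(lambda r:np.maximum(0,r-.0435)+np.maximum(0,.0325-r))(np.hypot(*(P2[:,:2]-q).T))
        q=least_squares(f,q).x
    pd=P[r>.048][:,:2].mean(0)-q
    print(c,q.round(4),'post dir',np.degrees(np.arctan2(pd[1],pd[0])),np.hypot(*pd))
E
```

```text
t 1.3 pos [ 0.3391 -0.3746  0.2522] rot [ 1.7997e+02 -1.0000e-02 -5.5000e+00] F [ 1.55 -0.46  0.48] w 0.08721516656667515
shift mm [  92.6 -310.4    2. ]
top [0.5242 0.1739] post dir 154.9818704417504 0.054976899914372636
scene [0.5247 0.1724] post dir 155.28834459674425 0.05568879650358848
```

{"method": "servo_tool", "body": {
  "commands": [11.6,-38.8,0,0,0,0,11.6,-38.8,0,0,0,0,11.6,-38.8,0,0,0,0,11.6,-38.8,0,0,0,0,11.6,-38.8,0,0,0,0,11.6,-38.8,0,0,0,0,11.6,-38.8,0,0,0,0,11.6,-38.8,0,0,0,0,0,0,0,0,0,0,0,0,0,0,0,0]
}}

```text
time_s: 2.3
tool_pos: [0.4608, -0.0755, 0.2521]
tool_rot: [180.0, -0.0, -5.4]
force: [-0.3, -0.8, 0.4]
grip_width: 0.0873
```

Run:
```python
from h import *
toT([.461,-.0745,.111])
o=monitor.get_obs()
im,d=read_camera('wrist');save('w1',im)
ci=camera_info('wrist');K=np.array(ci['camera_matrix']);T=np.array(ci['T_tool_cam'])
R=Ro.from_euler('xyz',o['tool_rot'],degrees=True).as_matrix()
v,u=np.mgrid[0:400,0:640]
c=np.stack([(u-K[0,2])/K[0,0]*d,(v-K[1,2])/K[1,1]*d,d],-1)
X=(c@T[:3,:3].T+T[:3,3])@R.T+o['tool_pos']
ok=(d>0)&(abs(X[...,2]-.16)<.008)
for n,q in(('tube',(.461,-.0745)),('purple',(.398,-.068))):
    m=ok&(np.hypot(X[...,0]-q[0],X[...,1]-q[1])<.025)
    P=X[m];print(n,len(P))
    if len(P):
        (cx,cy),r=cv2.minEnclosingCircle((P[:,:2]*1000).astype(np.float32));print(P.mean(0).round(4),cx,cy,r)
        print(P.min(0),P.max(0),u[m].mean(),v[m].mean(),im[m].mean(0))
```

```text
t 2.3 pos [ 0.4608 -0.0755  0.2521] rot [179.95  -0.    -5.35] F [-0.27 -0.84  0.38] w 0.08725338796356379
shift mm [ 1.000e-01 -1.200e+00  1.411e+02]
tube 405
[ 0.4613 -0.0735  0.1584] 461.15277099609375 -73.4388198852539 14.966732025146484
[ 0.44618923 -0.08779946  0.15208223] [ 0.47605785 -0.05904653  0.16181699] 318.0567901234568 198.5851851851852 [150.30864198 142.92592593 136.00740741]
purple 218
[ 0.4083 -0.0689  0.1579] 400.59027099609375 -68.04986572265625 14.469832420349121
[ 0.39509923 -0.08250915  0.15201502] [ 0.41342175 -0.05359058  0.16125617] 318.5963302752294 255.20642201834863 [150.25229358  77.98165138 164.29357798]
```

View pics/w1.png

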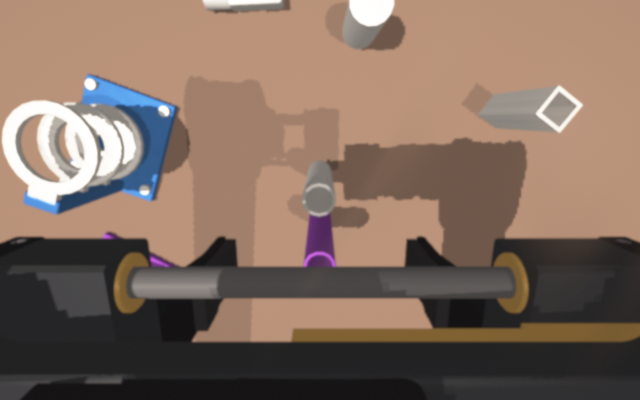

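The wrist view shows the steel tube's rim at (319,197), between the jaws. The purple tube is behind it at (319,260), outside the finger line. The wrist measurement of (0.461, -0.0735) agrees with both fixed cameras, so I'm descending.

{"method": "servo_tool", "body": {
  "commands": [0.2,-1.6,20,0,0,0,0,0,25,0,0,0,0,0,25,0,0,0,0,0,25,0,0,0,0,0,20,0,0,0,0,0,16,0,0,0,0,0,10,0,0,0,0,0,0,0,0,0,0,0,0,0,0,0]
}}

```text
time_s: 3.25
tool_pos: [0.4613, -0.0753, 0.1116]
tool_rot: [180.0, -0.0, -5.6]
force: [-0.2, -0.3, 0.3]
grip_width: 0.087
```

{"method": "servo_tool", "body": {
  "commands": [0,0,0,0,0,0,0,0,0,0,0,0,0,0,0,0,0,0,0,0,0,0,0,0,0,0,0,0,0,0,0,0,0,0,0,0,0,0,0,0,0,0,0,0,0,0,0,0,0,0,0,0,0,0,0,0,0,0,0,0],
  "jaw": 20,
  "newtons": 35
}}

```text
time_s: 4.25
tool_pos: [0.4611, -0.0744, 0.111]
tool_rot: [-180.0, 0.0, -5.5]
force: [0.9, 0.9, -0.4]
grip_width: 0.0282
```

{"method": "servo_tool", "body": {
  "commands": [0,0,-5,0,0,0,0,0,-10,0,0,0,0,0,-20,0,0,0,0,0,-20,0,0,0,0,0,-25,0,0,0,0,0,-25,0,0,0,0,0,-25,0,0,0,0,0,-20,0,0,0,0,0,-15,0,0,0,0,0,0,0,0,0]
}}

```text
time_s: 5.25
tool_pos: [0.4623, -0.0747, 0.2783]
tool_rot: [179.9, -0.2, -5.5]
force: [-0.0, 0.1, -3.5]
grip_width: 0.0283
```

Run:
```python
from h import *
toT([.5243,.1733,.275])
im,d=read_camera('scene');save('s2',im[60:300,180:500].repeat(2,0).repeat(2,1))
```

```text
t 5.25 pos [ 0.4623 -0.0747  0.2783] rot [179.95  -0.23  -5.49] F [-0.03  0.07 -3.49] w 0.028277015095887342
shift mm [  38.  -252.8    3.3]
```

View pics/s2.png

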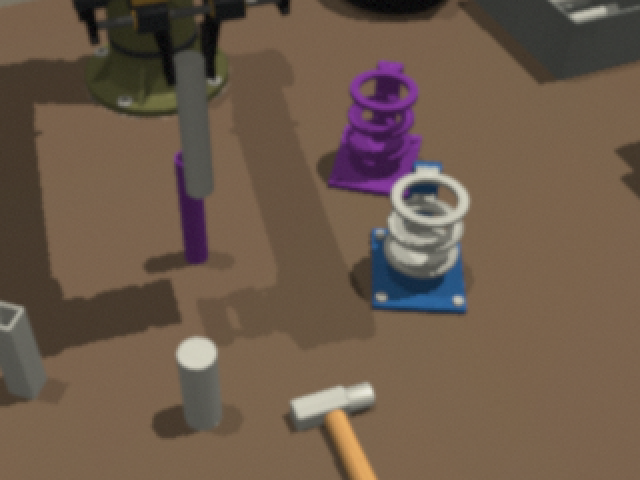

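The tube is lifted and hangs roughly upright in the jaws, and the purple tube is undisturbed. Next I move over the blue gauge.

{"method": "servo_tool", "body": {
  "commands": [2,-13,0,0,0,0,4,-26,0,0,0,0,5,-33,0,0,0,0,5,-33,0,0,0,0,5,-33,0,0,0,0,5,-33,0,0,0,0,5,-33,0,0,0,0,4,-26,0,0,0,0,2,-14,0,0,0,0,1,-9,0,0,0,0]
}}

```text
time_s: 6.3
tool_pos: [0.5219, 0.1764, 0.2746]
tool_rot: [-180.0, 0.2, -5.3]
force: [0.1, 0.4, -3.3]
grip_width: 0.0283
```

{"method": "servo_tool", "body": {
  "commands": [0,0,0,0,0,0,0,0,0,0,0,0,0,0,0,0,0,0]
}}

```text
time_s: 6.6
tool_pos: [0.5232, 0.1723, 0.2758]
tool_rot: [179.9, 0.0, -5.6]
force: [0.3, -0.7, -2.9]
grip_width: 0.0283
```

Run:
```python
from h import *
toT([.5243,.1733,.275])
for c in('scene','top'):
    im,d=read_camera(c);save(c+'3',im);X=pts(c,d);o=monitor.get_obs()['tool_pos']
    # held tube side points
    m=(d>0)&(np.hypot(X[...,0]-o[0],X[...,1]-o[1])<.03)&(X[...,2]<o[2]-.006)&(X[...,2]>.13)
    P=X[m];print(c,len(P),P[:,2].min() if len(P) else '')
    for z in np.arange(.14,.275,.015):
        S=P[abs(P[:,2]-z)<.0075]
        if len(S)>5:
            print(round(z,3),len(S),S.mean(0).round(4),S.min(0).round(4),S.max(0).round(4))
    m=m&(X[...,2]>.15)
    P=X[m]
    if len(P)>100:
        from scipy.optimize import least_squares
        f=lambda q:np.hypot(P[:,0]-q[0]-q[2]*(P[:,2]-.2),P[:,1]-q[1]-q[3]*(P[:,2]-.2))-.015
        s=least_squares(f,[o[0],o[1],0,0],loss='soft_l1',f_scale=.001).x
        print('axis at .2',s[:2],'tilt deg',np.degrees(s[2:]))
    r=look_for(c,'round_tube');print([(np.round(k['box']),round(k['conf'],2)) for k in r])
    save(c+'3c',cv2.resize(im[60:240,300:500] if c=='scene' else im[100:280,120:320],None,fx=3,fy=3))
```

```text
t 6.6 pos [0.5232 0.1723 0.2758] rot [ 1.7994e+02  2.0000e-02 -5.6000e+00] F [ 0.25 -0.7  -2.87] w 0.02825779926504073
shift mm [ 1.  -1.1  0.8]
scene 578 0.1635553924212424
0.17 62 [0.5318 0.1649 0.1713] [0.5189 0.156  0.1636] [0.539  0.1811 0.1774]
0.185 74 [0.5314 0.1649 0.1849] [0.5126 0.1557 0.1779] [0.5381 0.1827 0.1921]
0.2 81 [0.5314 0.1654 0.1998] [0.5163 0.1548 0.1927] [0.5383 0.182  0.2074]
0.215 83 [0.5313 0.1646 0.2151] [0.5126 0.1557 0.2075] [0.5379 0.1805 0.2223]
0.23 86 [0.5313 0.1644 0.2305] [0.5162 0.1556 0.2227] [0.5377 0.1826 0.2374]
0.245 87 [0.5315 0.165  0.2452] [0.5153 0.156  0.2376] [0.5378 0.1821 0.2525]
0.26 92 [0.5312 0.1648 0.26  ] [0.514  0.1551 0.2525] [0.5378 0.1814 0.2669]
0.275 13 [0.5328 0.1643 0.2687] [0.5222 0.1561 0.2676] [0.5372 0.1799 0.2697]
axis at .2 [0.52158849 0.17181024] tilt deg [-0.05334505 -0.40856924]
[(array([266., 136.,  17.,  56.]), 0.81), (array([390.,  77.,  26.,  74.]), 0.68)]
top 102 0.16628198630551458
0.17 15 [0.5211 0.159  0.1723] [0.515  0.1577 0.1663] [0.5318 0.1605 0.1767]
0.185 22 [0.5215 0.1587 0.1853] [0.5153 0.1576 0.1791] [0.5303 0.1603 0.192 ]
0.2 17 [0.5227 0.1584 0.2011] [0.5171 0.1577 0.1938] [0.5305 0.1593 0.207 ]
0.215 17 [0.5227 0.1583 0.2157] [0.5175 0.1574 0.2104] [0.5306 0.1596 0.2215]
0.23 14 [0.5243 0.1581 0.2297] [0.519  0.1573 0.2237] [0.5314 0.1596 0.2348]
0.245 11 [0.5242 0.1579 0.2433] [0.5205 0.1574 0.2378] [0.5295 0.1589 0.2522]
0.26 6 [0.5241 0.1576 0.2556] [0.5219 0.1572 0.2529] [0.5276 0.1582 0.2582]
axis at .2 [0.52356906 0.17282999] tilt deg [-0.16170781 -0.36298612]
[(array([334., 235.,  24.,  27.]), 0.78), (array([186., 161.,  14.,  18.]), 0.53)]
```

View pics/scene3c.png

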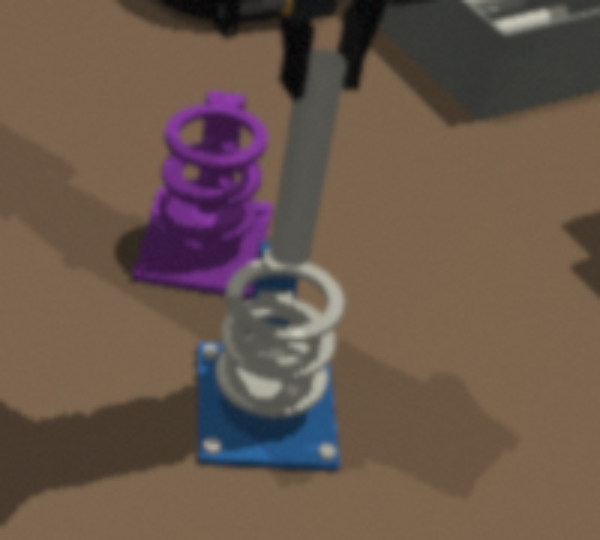

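View pics/top3.png

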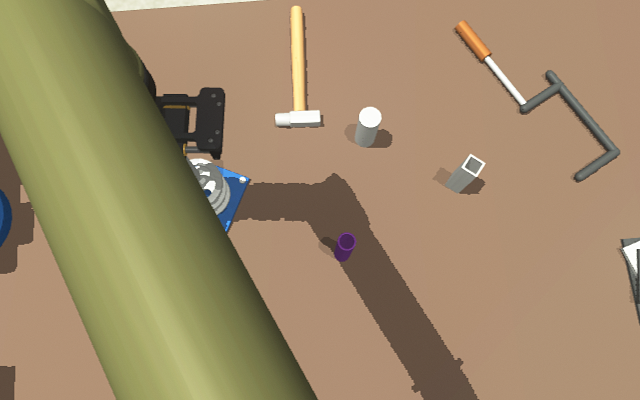

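{"method": "servo_tool", "body": {
  "commands": [1.6,-1,0,0,0,0,0,0,8,0,0,0,0,0,14,0,0,0,0,0,14,0,0,0,0,0,14,0,0,0,0,0,14,0,0,0,0,0,10,0,0,0,0,0,6,0,0,0,0,0,0,0,0,0]
}}

```text
time_s: 7.7
tool_pos: [0.5244, 0.1743, 0.195]
tool_rot: [180.0, 0.1, -5.5]
force: [0.0, -0.8, -1.6]
grip_width: 0.0284
```

{"method": "servo_tool", "body": {
  "commands": [0,0,8,0,0,0,0,0,8,0,0,0,0,0,6,0,0,0,0,0,4,0,0,0,0,0,2,0,0,0,0,0,0,0,0,0,0,0,0,0,0,0]
}}

```text
time_s: 8.4
tool_pos: [0.525, 0.1746, 0.1682]
tool_rot: [-180.0, -0.0, -5.5]
force: [0.2, 0.1, -2.2]
grip_width: 0.0283
```

Run:
```python
from h import *
toT([.5251,.1733,.156])
im,d=read_camera('scene');save('s4',cv2.resize(im[60:240,300:500],None,fx=3,fy=3))
```

```text
t 8.4 pos [0.525  0.1746 0.1682] rot [-1.7999e+02 -2.0000e-02 -5.4900e+00] F [ 0.24  0.14 -2.24] w 0.028313236214815785
shift mm [ 0.2  1.3 12.2]
```

View pics/s4.png

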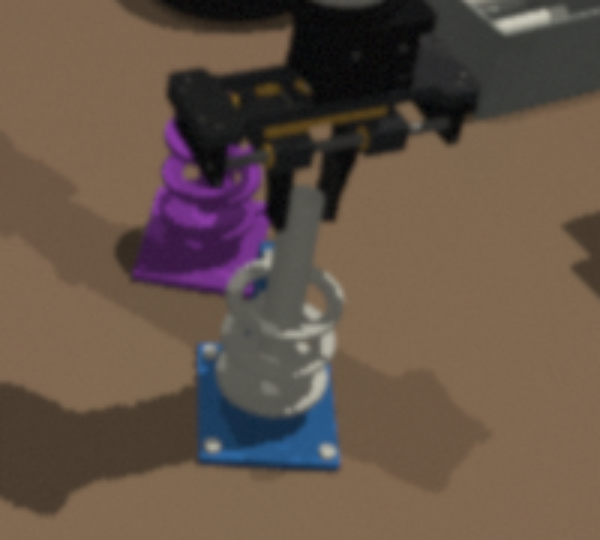

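The tube is through the top and middle rings with no contact. About 12 mm remain, so I'm lowering slowly.

{"method": "servo_tool", "body": {
  "commands": [0,0,3,0,0,0,0,0,3,0,0,0,0,0,2,0,0,0,0,0,1,0,0,0,0,0,0,0,0,0]
}}

```text
time_s: 8.95
tool_pos: [0.5247, 0.1744, 0.1588]
tool_rot: [180.0, 0.0, -5.5]
force: [-0.0, 1.0, -3.2]
grip_width: 0.0284
```

{"method": "servo_tool", "body": {
  "commands": [0,0,1,0,0,0,0,0,0,0,0,0]
}}

```text
time_s: 9.15
tool_pos: [0.5248, 0.1745, 0.158]
tool_rot: [180.0, 0.0, -5.5]
force: [0.2, -0.0, -2.7]
grip_width: 0.0283
```

{"method": "servo_tool", "body": {
  "commands": [0,0,0.7,0,0,0,0,0,0,0,0,0,0,0,0,0,0,0]
}}

```text
time_s: 9.45
tool_pos: [0.5248, 0.1745, 0.1573]
tool_rot: [180.0, 0.0, -5.5]
force: [0.1, 0.6, -2.9]
grip_width: 0.0282
```

{"method": "servo_tool", "body": {
  "commands": [0,0,0.5,0,0,0,0,0,0.3,0,0,0,0,0,0,0,0,0,0,0,0,0,0,0]
}}

```text
time_s: 9.85
tool_pos: [0.5249, 0.1744, 0.1565]
tool_rot: [180.0, -0.0, -5.5]
force: [-0.3, 0.3, -3.3]
grip_width: 0.0284
```

{"method": "servo_tool", "body": {
  "commands": [0,0,0.5,0,0,0,0,0,0,0,0,0,0,0,0,0,0,0]
}}

```text
time_s: 10.15
tool_pos: [0.5249, 0.1745, 0.1561]
tool_rot: [180.0, -0.0, -5.5]
force: [0.5, 0.2, -3.0]
grip_width: 0.0287
```

{"method": "servo_tool", "body": {
  "commands": [0,0,0.5,0,0,0,0,0,0,0,0,0,0,0,0,0,0,0]
}}

```text
time_s: 10.45
tool_pos: [0.5252, 0.1746, 0.156]
tool_rot: [-180.0, -0.0, -5.5]
force: [0.1, 0.2, 1.2]
grip_width: 0.0283
```

{"method": "servo_tool", "body": {
  "commands": [0,0,0.3,0,0,0,0,0,0,0,0,0,0,0,0,0,0,0]
}}

```text
time_s: 10.75
tool_pos: [0.5253, 0.1747, 0.156]
tool_rot: [-180.0, -0.1, -5.5]
force: [-0.1, 0.5, 4.4]
grip_width: 0.0281
```

Run:
```python
from h import *
toT([.525,.1746,.156])
im,d=read_camera('scene');save('s5',cv2.resize(im[60:240,300:500],None,fx=3,fy=3));X=pts('scene',d);o=monitor.get_obs()['tool_pos']
from scipy.optimize import least_squares
P=X[(d>0)&(np.hypot(X[...,0]-o[0],X[...,1]-o[1])<.025)&(X[...,2]<.155)&(X[...,2]>.128)]
s=least_squares(lambda q:np.hypot(P[:,0]-q[0],P[:,1]-q[1])-.015,o[:2],loss='soft_l1',f_scale=.001).x
print(len(P),'axis',s)
```

```text
t 10.75 pos [0.5253 0.1747 0.156 ] rot [-1.7999e+02 -7.0000e-02 -5.4900e+00] F [-0.07  0.45  4.36] w 0.02806476355998543
shift mm [-0.3  0.1 -0. ]
119 axis [0.52350551 0.17371011]
```

The tube is resting on the bottom ring: its lower end is at about 45 mm, and the force rose from -3 to +4 N. Its axis is within about 2 mm of the ring axis. Releasing now.

{"method": "servo_tool", "body": {
  "commands": [0,0,0,0,0,0,0,0,0,0,0,0,0,0,0,0,0,0,0,0,0,0,0,0,0,0,0,0,0,0],
  "jaw": 36
}}

```text
time_s: 11.3
tool_pos: [0.5247, 0.1744, 0.155]
tool_rot: [180.0, 0.0, -5.5]
force: [1.0, 0.1, -0.1]
grip_width: 0.0361
```

{"method": "servo_tool", "body": {
  "commands": [0,0,0,0,0,0,0,0,0,0,0,0,0,0,0,0,0,0,0,0,0,0,0,0,0,0,0,0,0,0],
  "jaw": 70
}}

```text
time_s: 11.8
tool_pos: [0.5248, 0.1745, 0.1552]
tool_rot: [180.0, -0.0, -5.5]
force: [-0.1, -0.0, 0.2]
grip_width: 0.0665
```

{"method": "servo_tool", "body": {
  "commands": [0,0,-5,0,0,0,0,0,-15,0,0,0,0,0,-25,0,0,0,0,0,-25,0,0,0,0,0,-25,0,0,0,0,0,-15,0,0,0,0,0,0,0,0,0,0,0,0,0,0,0]
}}

```text
time_s: 12.6
tool_pos: [0.5247, 0.1744, 0.2649]
tool_rot: [180.0, 0.0, -5.5]
force: [0.3, -0.3, -0.6]
grip_width: 0.0698
```

Run:
```python
from h import *
toT([.525,.1746,.156])
im,d=read_camera('scene');save('s6',im);save('s6c',cv2.resize(im[60:240,300:500],None,fx=3,fy=3));X=pts('scene',d)
from scipy.optimize import least_squares
P=X[(d>0)&(np.hypot(X[...,0]-.525,X[...,1]-.174)<.025)&(X[...,2]<.25)&(X[...,2]>.13)]
print(len(P),'top',np.percentile(P[:,2],[50,97]))
s=least_squares(lambda q:np.hypot(P[:,0]-q[0]-q[2]*(P[:,2]-.125),P[:,1]-q[1]-q[3]*(P[:,2]-.125))-.015,[.525,.174,0,0],loss='soft_l1',f_scale=.001).x
print('axis@.125',s[:2],'tilt',np.degrees(s[2:]))
im,d=read_camera('wrist');save('w6',im)
```

```text
t 12.6 pos [0.5247 0.1744 0.2649] rot [ 1.7998e+02  1.0000e-02 -5.4900e+00] F [ 0.35 -0.29 -0.64] w 0.0697893095224067
shift mm [  0.3  -0.2 108.9]
457 top [0.17825769 0.20525773]
axis@.125 [0.52286111 0.17465209] tilt [ 0.92392297 -0.7878662 ]
```

View pics/s6.png

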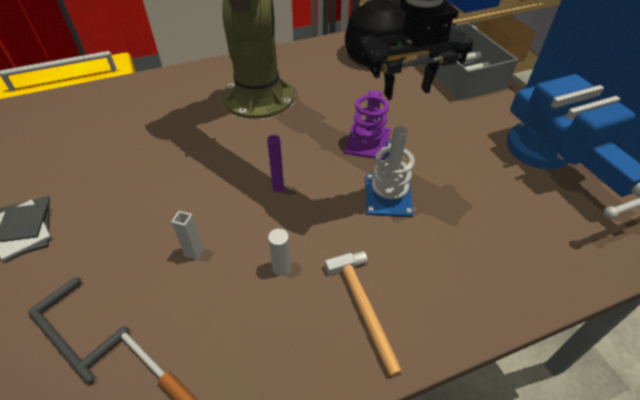

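View pics/w6.png

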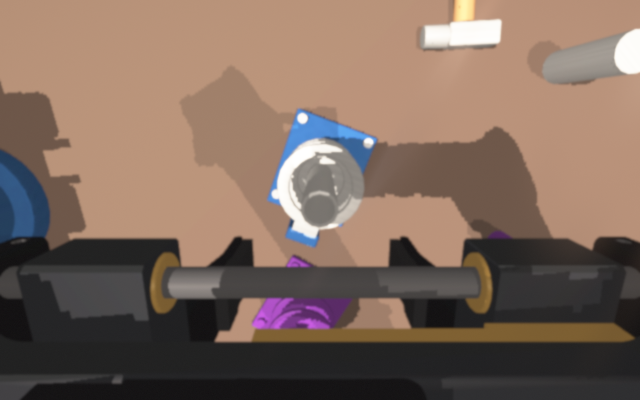

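The tube stands in the blue gauge with its top at 205 mm, which is 45 + 160. The gripper is well clear, and the bystanders and look-alikes are undisturbed. Handing in.

```bash
python3 -c "
from h import *
print(env.sign_off())"
```

```text
the job is handed in; nothing more can be done
None
```

The steel round tube is standing free on the bottom (20 mm) ring of the blue gauge. I picked it up with a 35 N grip and lowered it upright through the top and middle rings. I eased it down in steps of 0.3 to 1 mm until the bottom ring took its weight, then released it and backed off 110 mm. The job was handed in at about 12.7 s.

**Last checks:**
- **Height:** the top of the tube is at 205 mm, which matches 45 + 160 mm.
- **Position:** its axis is about 2–3 mm from the gauge axis, roughly the limit of the camera calibration.
- **Forces:** contact force rose from about -3 to +4 N before release. It read about 0 afterwards, with nothing touching the robot.
- **Other objects:** by eye in the scene picture, the square tube, solid bar and both purple look-alikes are where they were.

**Two readings that disagreed slightly:**
- **Grip width:** the gripper reported 28.2 mm on the 30 mm tube, probably pad compression or an offset.
- **Tilt:** the final depth fit showed about 1° of tilt. I put this down to noise in the fit, because the measured height and the pictures show the tube seated upright.

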